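# Deburr the drilled hole of an instrument panel

## Robot

A 6-joint arm with a two-finger parallel gripper is mounted at the origin on the work surface. World frame = base frame: x ahead of the robot, y to its left, z up, the work surface at z = 0. Lengths are in m, angles in degrees, forces in N, time in s.
With the tool pointing down it reaches from about 0.4 to 0.825 m from the base axis. Payload 7 kg.
Tool frame: the origin (TCP) lies midway between the tips of the shut fingers; the grasp point (between the pads) lies ctrl.tcp_to_grasp behind it (ctrl.tcp_to_grasp is the distance from the TCP to the grasp point, in m); z points along the fingers, y is the line along which they close (so a half turn about z gives the same grasp; the last joint's range is limited). The gripper opens to 88 mm and grips with 3 to 60 N. Pads are 19 mm wide; open, the fingers measure 130 mm over their backs; the gripper's body (78 mm by 193 mm) begins 47 mm behind the grasp point.
Start: joints at [88.069, 20.546, 0.682, 0, -70.136, -16.507], TCP at [0.213, 0.64, 0.188] pointing down, gripper open.
Joint ranges: [-176.03, 176.03], [-82.01, 121.73], [-58.28, 71.71], [-173.87, 95.51], [-174.79, -0.11], [-173.66, 173.66]. Speed limits (degrees/s): [136.94, 136.94, 172.46, 180, 180, 180].

## Interface

Orientations are given as [roll, pitch, yaw] about the fixed x, y, z axes, in that order (R = Rz(yaw) Ry(pitch) Rx(roll)).
In Python, from plant import ctrl, imaging, close_job gives the robot as it stands.
- The arm moves only by the shell command python3 -m crank 'ROWS'. ROWS is JSON, a list of rows, each a list of 3 entries, a list of its own where there are three numbers: the shift along the world's x, y, z in m, then the turn, a rotation vector about the world's x, y, z in degrees, then the opening, from -1 (shut) to 1 (fully open), so that 0 is half open. A call has 1 to 12 rows; each row shifts and turns the commanded pose from where the row before left it; what a row does not reach is not made up. A row lasts 1/10 s, in which the tool goes at most 50 mm and 8.59 degrees, less where a joint would pass 70% of its speed; a pose out of reach is approached as far as the arm can. A call is refused whole if a number of a shift passes 0.05 or a number of a turn 8.59, either way. A call with a gripper value outside its range is refused whole. The fingers move at their own pace and stop on an object; the grip force is fixed at half the most. Time passes only in rows, so rows that do not move let the fingers close. It gives the time, the measured TCP pose, the force, the opening and the grip force at its end, in the units of the state.
- ctrl.get_obs(): the state, without advancing time (a new reading comes with each control period).
- imaging.snapshot(name): name is "scene" or "side" or "wrist"; returns (picture, depth): 480x640x3 uint8, blue, green, red; 480x640 float32, m along the optical axis (not along the pixel's ray), 0 where there is no reading.
- imaging.camera_model(name): a dict with "mtx" (3x3 intrinsics, pixels), "D" ([k1, k2, p1, p2, k3] as OpenCV has them; the pictures are not rectified), "R" (3x3) and "t" (3): a world point X has camera coordinates R X + t. Camera axes: x right, y down, z forward; pixel columns grow to the right and rows downward; lengths in m; the calibration is good to about 2 mm. A picture is of the moment at which its call begins: read the wrist's pose just before it. camera_model takes no time and is no camera call; for the wrist camera it gives the pose at the moment of the call.
- close_job(): hands the job in; it is judged then, once.
The state is a dict: "clock": time; "joint_pos": joint angles; "qvel": joint speeds; "tau": joint torques, N m; "tool_pos": TCP position; "orientation": TCP orientation; "force": force on the tool from outside, world axes, zero at the start; "moment": the same for the moment, N m; "opening": finger opening in m; "gripper_force": force on a finger pad.
Only numpy, scipy, OpenCV 4.12 (cv2) and the standard library are available. Lean on these libraries where they do the work, as an engineer would, in place of code of your own. Each camera call takes 0.05 s, during which the arm holds its last target. There are 200 camera calls.

## Task

Take the deburring tool (the taller one, with the square handle) out of its stand, put its blade down into the big hole of the clamped aluminium panel and run it slowly (about ten seconds), anticlockwise seen from above, round the whole edge: start at the side of the hole next to the single screw head, press the blade lightly outwards against the edge all the way, and go on until it is back at the screw head. Then set the tool upright back in the same hole of the stand, collar resting on the plate, and let go; leave the nut driver and everything else on the bench as it is.

Things in the scene. Friction and masses are not known exactly. Their poses are not given: they have to be found in the camera images.
- panel: drilled aluminium panel 110 x 170 mm, 6 mm thick, fixed level on an orange jig 120 x 190 mm, its top 70 mm above the bench. Origin on the bench under its centre; x along the short side, y along the long side, z up. Big hole (44 mm) at x = 0, y = +20 mm; two 14 mm holes at x = +-25, y = -40 mm are not worked. 54 mm of free space under the panel.
- hole (a point): centre of the big hole's upper edge, on the panel's top face 70 mm above the bench; diameter 44 mm, straight through the 6 mm panel; axes as the panel's: +x points to the screw head, z up
- screw (a point): top of the single screw head beside the big hole, 40 mm from the hole's centre along the panel's +x; 14 mm across, 10 mm high: it marks the side where the circle starts and ends
- clamp (a point): top of the rubber button of the steel clamp on the panel's -y end (y = -76 mm, 90 mm above the bench); foot 45 x 16 mm; its red handle runs out from here to y = -126 mm, up to 100 mm above the bench
- stand: dark steel tool stand, fixed: base 80 x 190 mm, plate 60 x 190 mm, 10 mm thick, its top 85 mm above the bench, with two 20 mm holes at y = +50 and -50 mm of its own axes. Origin on the bench under its centre. One hole holds the deburring tool, the other the nut driver; which is which varies.
- deburrer: deburring tool, 180 g, upright in one hole of the stand. Origin on its axis at the underside of its collar, which rests on the plate (85 mm above the bench); z up. Collar 34 mm across to z = 8 mm, neck 18 mm across to z = 18; black square handle 24 x 24 mm, faces along its own x and y, z = 18 to 96 mm. Below the collar: stub 12 mm across to z = -12, then the blade, lowest point z = -65 mm.
- head (a point): middle of the blade's round head on the tool's axis, 49 mm under the tool's origin; 10 mm across, from 11 mm above to 16 mm below this point (ball nose). 17 mm from the hole's centre when against the edge. Work with it from 12 mm below to 8 mm above the panel's top.
- pivot (a point): where the spring-mounted blade pivots in the tool, 12 mm under the tool's origin. The blade (shaft 7 mm across, then the head) gives sideways in every direction, about 1 N per mm at the middle of the head, up to about 7 mm, and springs back to the axis. It does not give lengthways.
- nutdriver: nut driver, bystander in the stand's other hole: the same collar and shank, but a shorter round black handle 30 mm across, z = 18 to 68 mm above the underside of its collar, where its origin lies
- transformer: small transformer, 42 x 34 x 32 mm, loose bystander; origin at its underside
- heatsink: finned aluminium heat sink, 50 x 40 x 30 mm, loose bystander
- board_a: circuit board 100 x 160 mm with parts on it, 33 mm high, bystander
- board_b: another such circuit board, bystander
- screw_tray: grey divided tray 120 x 160 x 35 mm, bystander
- standoff_cup: white cup 70 mm across, 70 mm high, bystander
- driver: screwdriver 180 mm long lying on the bench, bystander
Mind the look-alikes: they are no part of the job. What is shaped like the deburrer but pink or red is not meant.

How it is judged:
By the outcome, as a careful person would: the job done as asked, in the order asked, and still so for the second after the job is handed in, with the robot touching nothing.
It also fails if it takes over 70 s, if anything falls off the work surface, if the arm or the gripper's body presses on something with over 40 N, if the wrist force passes 120 N, or if a joint passes its speed limit or range.

## Working session

There is one attempt and no reset: what is moved stays moved. The work goes in short steps, Python scripts to look and compute and a shell command to move; the robot and the scene stay as the last step left them, time stands still between calls to the robot, and variables do not carry over. Pictures are saved under pics/ and viewed, at most 10 in all, crops included, and the job is handed in when it is done.

```bash
mkdir -p pics; ls
python3 - <<'E'
from plant import ctrl, imaging
import cv2, numpy as np
for n in ("scene","side"):
    p,d=imaging.snapshot(n); cv2.imwrite(f"pics/{n}0.png",p); np.save(f"pics/{n}0.npy",d)
    m=imaging.camera_model(n); R=np.array(m["R"]);print(n,-R.T@np.array(m["t"]),R[2])
print(ctrl.get_obs(),ctrl.tcp_to_grasp)
E
```

```text
pics
scene [ 1.01851005 -0.97408026  1.50354501] [-0.2684176   0.55193971 -0.78950273]
side [-0.21673899 -0.81893829  0.72523187] [ 0.58102443  0.64271866 -0.49932287]
{'clock': 0.1, 'joint_pos': array([ 8.80715296e+01,  2.05890452e+01,  6.39876595e-01, -1.60020133e-02,
       -7.01359530e+01, -1.65075164e+01]), 'qvel': array([ 0.01755283, -0.06740288,  0.08497597,  0.01725129,  0.02324865,
        0.1241659 ]), 'tau': array([-1.25208488e-03, -5.84157479e+01,  2.93755299e+01,  7.01562569e+00,
        1.01411686e-02, -5.35088816e-05]), 'tool_pos': array([0.21334468, 0.63988755, 0.18680901]), 'orientation': array([ 1.79914112e+02, -9.76492645e-03, -1.84414279e+01]), 'force': array([-0.84044038,  0.13283929,  0.51405795]), 'moment': array([-0.01242835, -0.01236313, -0.00128093]), 'gripper_force': 0.0, 'opening': 0.08747016054183647} 0.0188
```

View pics/scene0.png

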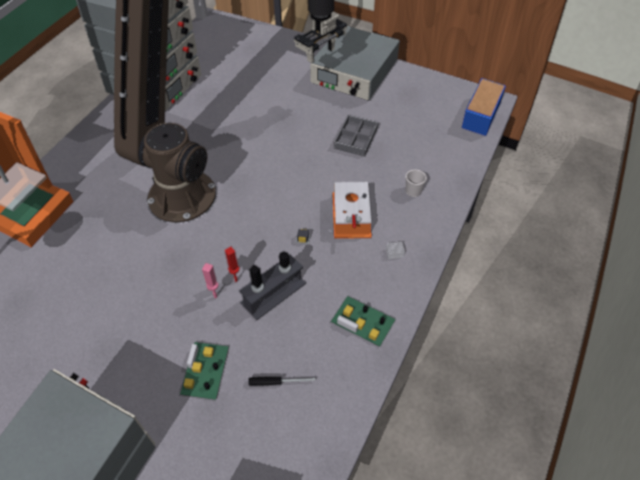

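View pics/side0.png

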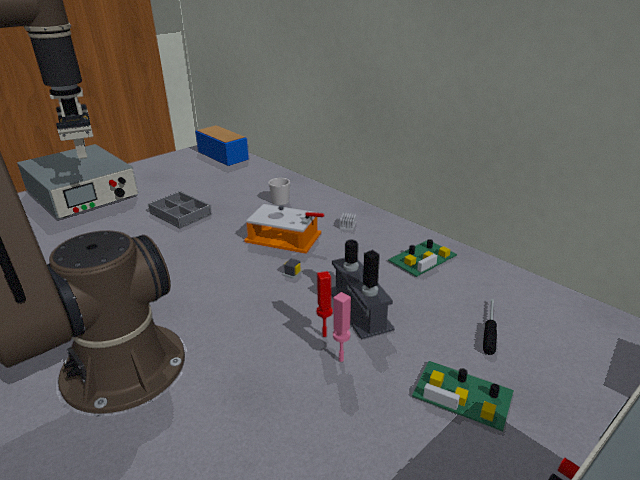

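The side view has four candidates. Black and tall at (371,268) is the square-handled deburrer, at about (256,276) in the scene view. Black and short at (351,253) is the nut driver. Red at (324,293) and pink at (342,313) are decoys. I choose the tall black one. The panel is at (283,218) side and (352,205) scene.

```bash
cat > h.py <<'E'
from plant import ctrl, imaging
import cv2, numpy as np
def cloud(d,m):
    K,D,R,t=[np.array(m[k],float) for k in("mtx","D","R","t")]
    v,u=np.mgrid[:480,:640]
    n=cv2.undistortPoints(np.stack([u,v],-1).reshape(-1,1,2).astype(float),K,D).reshape(480,640,2)
    c=np.dstack([n,np.ones((480,640))])*d[...,None]
    return (c-t)@R
def ray(px,m,z):
    K,D,R,t=[np.array(m[k],float) for k in("mtx","D","R","t")]
    n=cv2.undistortPoints(np.array(px,float).reshape(-1,1,2),K,D).reshape(-1,2)
    w=np.c_[n,np.ones(len(n))]@R; c=-R.T@t
    return c+w*((z-c[2])/w[:,2])[:,None]
E
python3 - <<'E'
from h import *
for n,bx in (("scene",{"panel":(325,175,380,245),"stand":(235,245,310,320)}),("side",{"panel":(240,195,330,255),"stand":(325,235,400,340)})):
    p=cv2.imread(f"pics/{n}0.png");d=np.load(f"pics/{n}0.npy");m=imaging.camera_model(n);P=cloud(d,m)
    b,g,r=[p[...,i].astype(int) for i in range(3)]
    for k,(x0,y0,x1,y1) in bx.items():
        M=np.zeros((480,640),bool);M[y0:y1,x0:x1]=1
        M&=d>0
        h={"panel":.07,"stand":.085}[k]
        Q=P[M&(abs(P[...,2]-h)<.006)]
        rc=cv2.minAreaRect(Q[:,:2].astype(np.float32)*1000); print(n,k,len(Q),rc,Q[:,2].mean())
        if k=="stand":
            for lo,hi in((.145,.19),(.105,.145)):
              q=P[M&(P[...,2]>lo)&(P[...,2]<hi)]
              if len(q):
                _,l,c=cv2.kmeans(q[:,:2].astype(np.float32),2,None,(3,50,1e-6),5,0); print(lo,c,[q[l[:,0]==i][:,2].max() for i in(0,1)],np.bincount(l[:,0]))
        else:
            q=M&(P[...,2]>.074); print("high",[ (P[q&(r>g+50)].mean(0)),P[q&(r<g+30)].mean(0),q.sum()])
p=cv2.imread("pics/side0.png"); s=cv2.imread("pics/scene0.png")
cv2.imwrite("pics/c1.png",np.hstack([cv2.resize(p[190:350,230:410],(675,600)[:2] and (396,352)),cv2.resize(s[170:320,230:400],(399,352))]))
E
```

```text
scene panel 1096 ((557.64501953125, 173.02587890625), (110.65203094482422, 182.92266845703125), 27.034931182861328) 0.06941331462082961
high [array([0.60232461, 0.08325342, 0.09578974]), array([0.56847371, 0.16615144, 0.07667413]), np.int64(201)]
scene stand 848 ((442.9504699707031, -189.32386779785156), (192.13755798339844, 131.32687377929688), 66.95735931396484) 0.0844598954540949
0.145 [[ 0.49254435 -0.15660174]
 [ 0.45652127 -0.25218928]] [np.float64(0.15837085123715094), np.float64(0.18468974609666694)] [ 74 140]
0.105 [[ 0.447271   -0.24963567]
 [ 0.497591   -0.1639588 ]] [np.float64(0.1449070218457483), np.float64(0.14488860858866773)] [108  84]
side panel 1028 ((553.0201416015625, 174.81317138671875), (119.86514282226562, 171.69915771484375), 27.86760711669922) 0.06847606573946005
high [array([0.5965931 , 0.085808  , 0.09284703]), array([0.58158823, 0.13004584, 0.07775563]), np.int64(138)]
side stand 1113 ((432.8748474121094, -235.15557861328125), (273.61346435546875, 137.07330322265625), 41.30328369140625) 0.08416256596650218
0.145 [[ 0.32821313 -0.27423605]
 [ 0.45672625 -0.22914894]] [np.float64(0.16270026701074902), np.float64(0.181926686263578)] [266 370]
0.105 [[ 0.46232978 -0.21174717]
 [ 0.326485   -0.27640978]] [np.float64(0.14489809930040015), np.float64(0.14495317401578983)] [444 394]
```

View pics/c1.png

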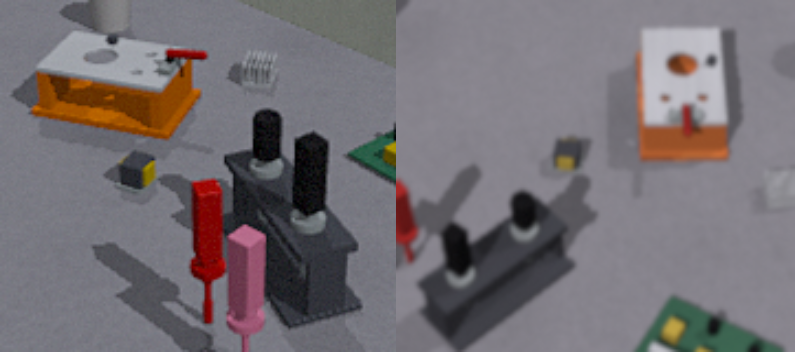

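The crop confirms it: the tall square black handle is the deburrer, at about (0.456,-0.245). The panel is at about (0.556,0.174) with a yaw of about 27°. Its screw is at +x and the clamp at -y. Next I move up and across.

```bash
python3 -m crank '[[[0.024,-0.036,0.012],[0,0,0],1],[[0.024,-0.036,0.012],[0,0,0],1],[[0.024,-0.036,0.012],[0,0,0],1],[[0.024,-0.036,0.012],[0,0,0],1],[[0.024,-0.036,0.012],[0,0,0],1],[[0.024,-0.036,0.012],[0,0,0],1],[[0.024,-0.036,0.012],[0,0,0],1],[[0.024,-0.036,0.012],[0,0,0],1],[[0.024,-0.036,0.012],[0,0,0],1],[[0.024,-0.036,0.012],[0,0,0],1],[[0.024,-0.036,0.012],[0,0,0],1],[[0.024,-0.036,0.012],[0,0,0],1]]'
python3 - <<'E'
from h import *
o=ctrl.get_obs();m=imaging.camera_model("wrist");R=np.array(m["R"]);print(o["joint_pos"].round(1),o["tool_pos"],o["orientation"],-R.T@np.array(m["t"]),R,m["mtx"],m["D"])
p,d=imaging.snapshot("wrist");cv2.imwrite("pics/w1.png",p);np.save("pics/w1.npy",d);np.save("pics/w1m.npy",m,allow_pickle=True)
E
```

```text
clock: 1.3
tool_pos: [0.5019, 0.2066, 0.3321]
orientation: [180.0, 0.0, -18.4]
force: [0.2, 0.9, -0.4]
opening: 0.0877
gripper_force: 0.0
[ 43.1   4.5  -1.7  -0.  -83.9  28.5] [0.50192555 0.20662463 0.33205591] [ 1.79999679e+02  1.32101870e-02 -1.84263060e+01] [0.5717403  0.18249795 0.52907249] [[-3.15892044e-01 -9.48795108e-01 -2.44524738e-04]
 [-9.11846517e-01  3.03519132e-01  2.76427325e-01]
 [-2.62198675e-01  8.75441617e-02 -9.61034794e-01]] [[343.16345216   0.         318.88248035]
 [  0.         343.16345216 240.65577577]
 [  0.           0.           1.        ]] [0.02004895 0.         0.         0.         0.        ]
```

View pics/w1.png

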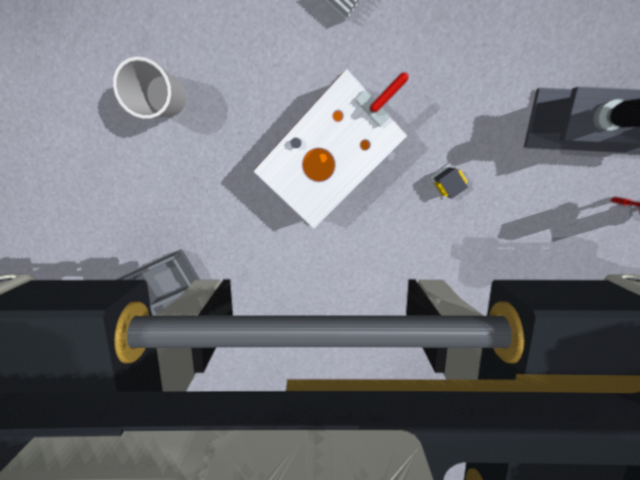

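The wrist view shows the panel with the big hole at (319,164), the screw at (295,143), small holes at (338,116) and (365,145), and the clamp at (372,105). The stand is at the right, at (615,115).

Run:
```python
from h import *
p=cv2.imread("pics/w1.png");m=np.load("pics/w1m.npy",allow_pickle=True).item()
hsv=cv2.cvtColor(p,cv2.COLOR_BGR2HSV)
W=((hsv[...,2]>190)).astype(np.uint8);W[:, :240]=0;W[250:]=0;W[:,420:]=0;W[:60]=0
c=max(cv2.findContours(W,cv2.RETR_EXTERNAL,cv2.CHAIN_APPROX_NONE)[0],key=cv2.contourArea)
q=ray(c[:,0],m,.07)[:,:2]; print("rect",cv2.minAreaRect((q*1000).astype(np.float32)))
O=((hsv[...,0]<18)&(hsv[...,1]>150)&(hsv[...,2]<250)).astype(np.uint8);O[250:]=0
for c in cv2.findContours(O,cv2.RETR_EXTERNAL,cv2.CHAIN_APPROX_NONE)[0]:
    if cv2.contourArea(c)>30: q=ray(c[:,0],m,.07)[:,:2]*1000; print("hole",c[:,0].mean(0),cv2.minEnclosingCircle(q.astype(np.float32)),cv2.minAreaRect(q.astype(np.float32))[1],cv2.fitEllipse(q.astype(np.float32)) if len(c)>5 else 0)
S=((hsv[...,2]<110)).astype(np.uint8);S[:130]=0;S[160:]=0;S[:,:280]=0;S[:,310:]=0
print("screw",ray([[np.argwhere(S)[:,1].mean(),np.argwhere(S)[:,0].mean()]],m,.08),S.sum())
d=np.load("pics/w1.npy");P=cloud(d,m);s=P[140:180,290:350];print(P[130:140,330].round(3)[0],np.median(P[200:215,310:318,2]))
```

```text
rect ((553.6926879882812, 174.62240600585938), (111.90032196044922, 175.99940490722656), 27.317676544189453)
hole [625.5        201.55357143] ((368.5775146484375, -178.83929443359375), 18.844207763671875) (37.66299819946289, 5.363957405090332) ((370.1944885253906, -176.98460388183594), (4.54019021987915, 34.98939895629883), 149.57679748535156)
hole [317.94252874 164.26436782] ((545.2130737304688, 192.51681518554688), 20.403610229492188) (39.30931091308594, 39.56779861450195) ((545.11376953125, 192.5408477783203), (38.8841438293457, 39.933563232421875), 113.33167266845703)
hole [364.5 144.5] ((550.0301513671875, 128.01577758789062), 4.931756496429443) (9.141469955444336, 8.641392707824707) ((550.0211181640625, 128.02406311035156), (8.957586288452148, 9.472049713134766), 140.0200958251953)
hole [337.34782609 115.7826087 ] ((594.2100830078125, 150.38262939453125), 5.49652624130249) (8.812841415405273, 10.634114265441895) ((594.0582275390625, 150.62811279296875), (9.237483024597168, 10.593037605285645), 91.24192810058594)
hole [388.74418605  92.09302326] ((600.1065673828125, 83.03964233398438), 28.745569229125977) (9.87204647064209, 57.48800277709961) ((599.7421875, 82.95831298828125), (10.024477005004883, 69.03570556640625), 26.864330291748047)
screw [[0.58011511 0.21098976 0.08      ]] 49
[0.581 0.165 0.07 ] 0.06985306542855751
```

```bash
python3 -m crank '[[[-0.009,-0.042,0.009],[0,0,0],1],[[-0.009,-0.042,0.009],[0,0,0],1],[[-0.009,-0.042,0.009],[0,0,0],1],[[-0.009,-0.042,0.009],[0,0,0],1],[[-0.009,-0.042,0.009],[0,0,0],1],[[-0.009,-0.042,0.009],[0,0,0],1],[[-0.009,-0.042,0.009],[0,0,0],1],[[-0.009,-0.042,0.009],[0,0,0],1],[[-0.009,-0.042,0.009],[0,0,0],1],[[-0.009,-0.042,0],[0,0,0],1],[[0,0,0],[0,0,0],1]]'
python3 - <<'E'
from h import *
m=imaging.camera_model("wrist")
p,d=imaging.snapshot("wrist");cv2.imwrite("pics/w2.png",p);np.save("pics/w2.npy",d);np.save("pics/w2m.npy",m,allow_pickle=True)
E
```

```text
clock: 2.45
tool_pos: [0.41, -0.2153, 0.4125]
orientation: [180.0, 0.0, -18.7]
force: [0.1, 0.5, -0.7]
opening: 0.0872
gripper_force: 0.0
```

View pics/w2.png

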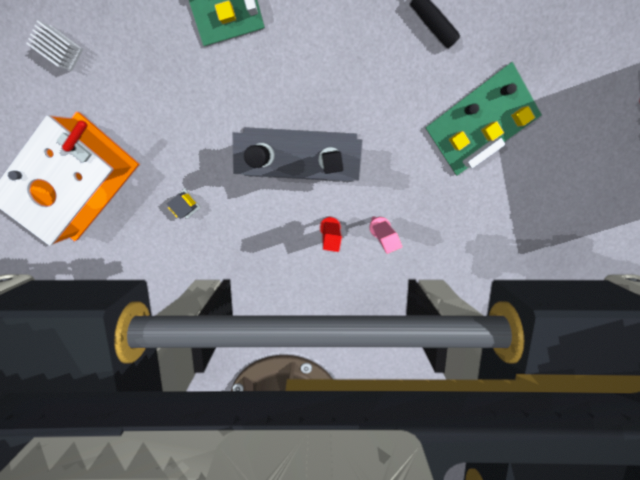

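The deburrer's handle top is at (331,160) in the wrist view and the nut driver's at (258,155). The red and pink decoys are below, at (331,234) and (385,234).

Run:
```python
from h import *
p=cv2.imread("pics/w2.png");m=np.load("pics/w2m.npy",allow_pickle=True).item();d=np.load("pics/w2.npy");P=cloud(d,m)
B=np.zeros((480,640),bool);B[140:180,310:350]=1
M=(B&(abs(P[...,2]-.181)<.006)).astype(np.uint8)
print(M.sum(),np.median(P[...,2][M>0]))
c=max(cv2.findContours(M,cv2.RETR_EXTERNAL,cv2.CHAIN_APPROX_NONE)[0],key=cv2.contourArea)
print("top",cv2.minAreaRect((ray(c[:,0],m,.181)[:,:2]*1000).astype(np.float32)),cv2.minAreaRect(c))
B[:]=0;B[135:180,240:280]=1
M=(B&(abs(P[...,2]-.153)<.006)).astype(np.uint8)
c=max(cv2.findContours(M,cv2.RETR_EXTERNAL,cv2.CHAIN_APPROX_NONE)[0],key=cv2.contourArea)
print("nut",cv2.minEnclosingCircle((ray(c[:,0],m,.153)[:,:2]*1000).astype(np.float32)))
B[:]=0;B[110:190,225:370]=1
M=(B&(abs(P[...,2]-.085)<.004)).astype(np.uint8)
print("plate",cv2.minAreaRect((ray(np.argwhere(M)[:,::-1],m,.085)[:,:2]*1000).astype(np.float32)))
cv2.imwrite("pics/c2.png",cv2.resize(p[125:195,225:370],None,fx=5,fy=5,interpolation=2))
```

```text
391 0.18085358371610183
top ((451.8528747558594, -247.1728515625), (23.736448287963867, 23.86726951599121), 80.68614959716797) ((331.9459228515625, 162.17568969726562), (20.05667495727539, 19.563480377197266), 80.53767395019531)
nut ((489.2808837890625, -155.78952026367188), 14.640095710754395)
plate ((470.4367980957031, -201.556884765625), (189.42681884765625, 59.763423919677734), 68.30101776123047)
```

View pics/c2.png

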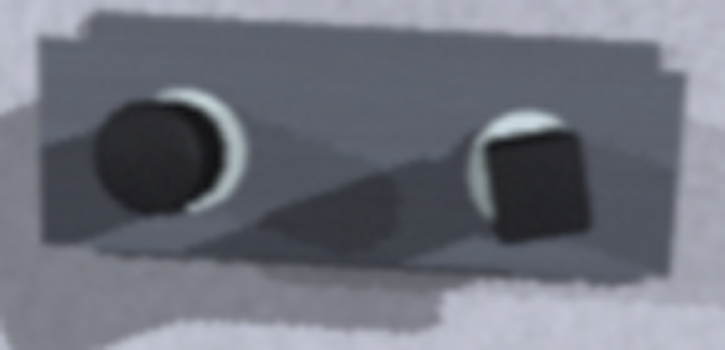

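```bash
python3 -m crank '[[[0.007,-0.0054,-0.033],[0,0,1.57],1],[[0.007,-0.0054,-0.033],[0,0,1.57],1],[[0.007,-0.0054,-0.033],[0,0,1.57],1],[[0.007,-0.0054,-0.033],[0,0,1.57],1],[[0.007,-0.0054,-0.033],[0,0,1.57],1],[[0.007,-0.0054,-0.033],[0,0,1.57],1],[[0,0,0],[0,0,0],1],[[0,0,0],[0,0,0],1]]'
python3 - <<'E'
from h import *
m=imaging.camera_model("wrist");o=ctrl.get_obs();print(o["tool_pos"],o["orientation"])
p,d=imaging.snapshot("wrist");cv2.imwrite("pics/w3.png",p)
P=cloud(d,m);M=((abs(P[...,2]-.181)<.006)&(np.hypot(P[...,0]-.452,P[...,1]+.247)<.04)).astype(np.uint8)
print(M.sum(),np.median(P[...,2][M>0]))
c=max(cv2.findContours(M,cv2.RETR_EXTERNAL,cv2.CHAIN_APPROX_NONE)[0],key=cv2.contourArea)
print("top",cv2.minAreaRect((ray(c[:,0],m,.181)[:,:2]*1000).astype(np.float32)),c[:,0].mean(0))
E
```

```text
clock: 3.3
tool_pos: [0.4536, -0.2436, 0.2151]
orientation: [180.0, 0.1, -9.0]
force: [-0.3, -0.4, 0.3]
opening: 0.0879
gripper_force: 0.0
[ 0.45355172 -0.24359265  0.21506827] [ 1.79968648e+02  7.30335455e-02 -9.01023381e+00]
1130 0.18073873664798168
top ((452.75408935546875, -247.49990844726562), (23.593887329101562, 24.471792221069336), 80.99127960205078) [323.64  250.728]
```

```bash
python3 -m crank '[[[-0.0012,-0.0038,0],[0,0,0],1],[[0,0,-0.025],[0,0,0],1],[[0,0,-0.025],[0,0,0],1],[[0,0,-0.02],[0,0,0],1],[[0,0,-0.015],[0,0,0],1],[[0,0,0],[0,0,0],-1],[[0,0,0],[0,0,0],-1],[[0,0,0],[0,0,0],-1],[[0,0,0],[0,0,0],-1],[[0,0,0],[0,0,0],-1],[[0,0,0],[0,0,0],-1],[[0,0,0],[0,0,0],-1]]'
```

```text
clock: 4.55
tool_pos: [0.4524, -0.2479, 0.1298]
orientation: [180.0, -0.0, -9.0]
force: [-0.1, 0.0, 0.4]
opening: 0.0373
gripper_force: 0.0
```

```bash
python3 -m crank '[[[0,0,0],[0,0,0],-1],[[0,0,0],[0,0,0],-1],[[0,0,0],[0,0,0],-1],[[0,0,0],[0,0,0],-1],[[0,0,0],[0,0,0],-1],[[0,0,0],[0,0,0],-1]]'
```

```text
clock: 5.15
tool_pos: [0.4523, -0.2479, 0.1296]
orientation: [-180.0, 0.0, -9.0]
force: [-0.1, 0.1, 1.0]
opening: 0.024
gripper_force: 30.0
```

```bash
python3 -m crank '[[[0,0,0.01],[0,0,0],-1],[[0,0,0.025],[0,0,0],-1],[[0,0,0.035],[0,0,0],-1],[[0,0,0.04],[0,0,0],-1],[[0,0,0.04],[0,0,0],-1],[[0,0,0.02],[0,0,0],-1],[[0.005,0.0204,0],[0,0,0],-1],[[0.0077,0.036,0],[0,0,0],-1],[[0.009,0.043,0],[0,0,0],-1],[[0.009,0.043,0],[0,0,0],-1],[[0.009,0.043,0],[0,0,0],-1],[[0.009,0.043,0],[0,0,0],-1]]'
python3 -m crank '[[[0.009,0.043,0],[0,0,0],-1],[[0.009,0.043,0],[0,0,0],-1],[[0.009,0.043,0],[0,0,0],-1],[[0.009,0.043,0],[0,0,0],-1],[[0.009,0.035,0],[0,0,0],-1],[[0.008,0.025,0],[0,0,0],-1],[[0,0,0],[0,0,0],-1],[[0,0,0],[0,0,0],-1],[[0,0,0],[0,0,0],-1]]'
python3 - <<'E'
from h import *
o=ctrl.get_obs();print(o["tool_pos"],o["orientation"])
m=imaging.camera_model("wrist");np.save("pics/w4m.npy",m,allow_pickle=True)
for n in("wrist","side","scene"):
    p,d=imaging.snapshot(n);cv2.imwrite(f"pics/{n}4.png",p);np.save(f"pics/{n}4.npy",d)
w=cv2.imread("pics/wrist4.png");s=cv2.imread("pics/side4.png");c=cv2.imread("pics/scene4.png")
r=np.hstack([cv2.resize(s[120:270,210:360],(400,400)),cv2.resize(c[100:250,285:435],(400,400))])
cv2.imwrite("pics/c4.png",r)
E
```

```text
clock: 6.35
tool_pos: [0.5008, -0.0179, 0.3005]
orientation: [-180.0, -0.0, -9.0]
force: [1.4, 0.0, -1.0]
opening: 0.0236
gripper_force: 30.0
clock: 7.25
tool_pos: [0.5538, 0.2117, 0.3]
orientation: [180.0, -0.0, -9.0]
force: [0.4, -1.0, -1.9]
opening: 0.0239
gripper_force: 30.0
[0.5537531  0.21172689 0.3000189 ] [ 1.79991165e+02 -2.07685965e-03 -9.04043111e+00]
```

View pics/wrist4.png

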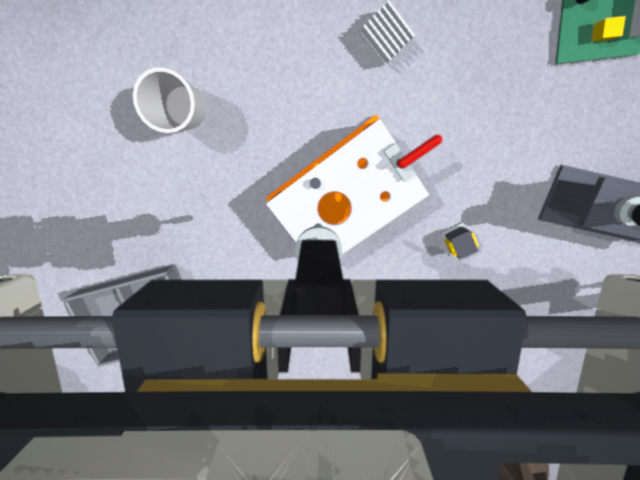

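View pics/c4.png

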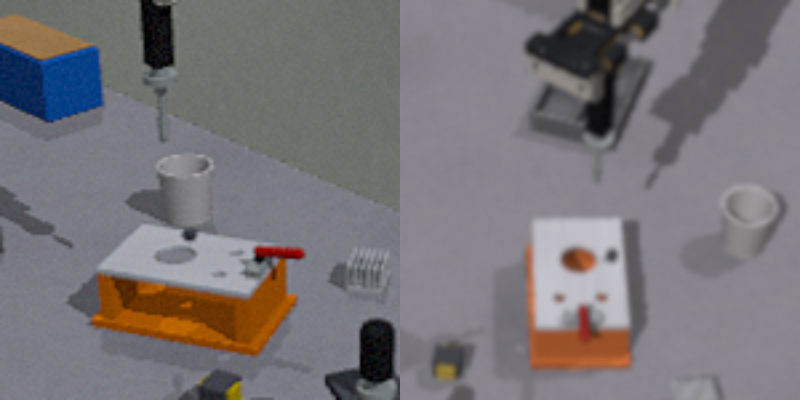

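The tool is held above the panel with the blade hanging straight, at side-crop (163,115) and scene-crop (597,165). The wrist view has the big hole at (334,207). Next I refine the hole and the blade axis.

Run:
```python
from h import *
p=cv2.imread("pics/wrist4.png");m=np.load("pics/w4m.npy",allow_pickle=True).item()
hsv=cv2.cvtColor(p,cv2.COLOR_BGR2HSV)
O=((hsv[...,0]<18)&(hsv[...,1]>110)).astype(np.uint8);O[228:]=0
H=[]
for c in cv2.findContours(O,cv2.RETR_EXTERNAL,cv2.CHAIN_APPROX_NONE)[0]:
    if cv2.contourArea(c)>30: q=(ray(c[:,0],m,.07)[:,:2]*1000).astype(np.float32); e=cv2.minAreaRect(q);print("hole",c[:,0].mean(0).round(),cv2.minEnclosingCircle(q),e)
# blade: project predicted axis line into the fixed cams, measure the blade's column offset
o=np.array([.5538,.2117])
for n in("side","scene"):
    k=imaging.camera_model(n);K,D,R,t=[np.array(k[x],float) for x in("mtx","D","R","t")]
    d=np.load(f"pics/{n}4.npy");P=cloud(d,k)
    M=(np.hypot(P[...,0]-o[0],P[...,1]-o[1])<.03)&(P[...,2]>.17)&(P[...,2]<.4)
    for lo,hi in((.192,.216),(.20,.243),(.275,.30)):
        q=P[M&(P[...,2]>lo)&(P[...,2]<hi)]
        if len(q):print(n,lo,len(q),q.mean(0).round(4),"low",P[M][:,2].min().round(4))
```

```text
hole [384. 196.] ((549.5870361328125, 128.93655395507812), 5.748575210571289) ((549.6730346679688, 129.4711456298828), (10.104374885559082, 9.997431755065918), 80.92033386230469)
hole [334. 208.] ((544.7715454101562, 193.30224609375), 20.725969314575195) ((544.8917236328125, 193.1770782470703), (40.41582107543945, 39.51813507080078), 80.96710205078125)
hole [362. 163.] ((594.3984375, 152.03427124023438), 6.038639068603516) ((594.4468383789062, 151.63821411132812), (9.717856407165527, 10.775079727172852), 82.83281707763672)
hole [419. 152.] ((596.18115234375, 82.26242065429688), 28.984973907470703) ((596.1151733398438, 82.23152923583984), (11.257662773132324, 57.948612213134766), 25.056596755981445)
hole [322. 158.] ((605.357666015625, 200.75421142578125), 82.91736602783203) ((606.7213745117188, 201.45156860351562), (6.4630866050720215, 165.83445739746094), 27.083765029907227)
side 0.192 28 [0.5533 0.2098 0.2036] low 0.1904
side 0.2 41 [0.5526 0.2094 0.22  ] low 0.1904
side 0.275 109 [0.5492 0.2045 0.2876] low 0.1904
scene 0.192 16 [0.5564 0.2099 0.2042] low 0.1942
scene 0.2 26 [0.556  0.2099 0.2183] low 0.1942
scene 0.275 59 [0.5591 0.2049 0.2876] low 0.1942
```

Two looks agree: the hole is at (0.545,0.193) and the panel yaw is 27°. The blade axis coincides with the TCP within calibration. I'll lower the blade in at the centre, with the head middle 2 mm below the top, so TCP z is 0.1616.

```bash
python3 -m crank '[[[-0.0044,-0.0094,-0.02],[0,0,0],-1],[[-0.0044,-0.0094,-0.03],[0,0,0],-1],[[0,0,-0.03],[0,0,0],-1],[[0,0,-0.02],[0,0,0],-1],[[0,0,-0.015],[0,0,0],-1],[[0,0,-0.013],[0,0,0],-1],[[0,0,-0.01],[0,0,0],-1],[[0,0,0],[0,0,0],-1],[[0,0,0],[0,0,0],-1]]'
python3 - <<'E'
from h import *
o=ctrl.get_obs();p=o["tool_pos"];print(p,o["orientation"],o["force"])
s,_=imaging.snapshot("side");c,_=imaging.snapshot("scene")
cv2.imwrite("pics/c5.png",np.hstack([cv2.resize(s[180:260,230:330],(400,320),interpolation=2),cv2.resize(c[160:240,305:405],(400,320),interpolation=2)]))
C=np.array([.545,.193]);a=np.deg2rad(27+3.75*np.arange(0,102))
T=C+.020*np.c_[np.cos(a),np.sin(a)]
print("to start",T[0]-p[:2])
r=np.round(T,4);d=np.diff(r,axis=0)
for i in range(0,101,12): print(";".join(f"{x*1e4:.0f},{y*1e4:.0f}" for x,y in d[i:i+12]))
E
```

```text
clock: 8.3
tool_pos: [0.5455, 0.1937, 0.1622]
orientation: [-180.0, -0.0, -9.0]
force: [0.3, -0.2, -0.6]
opening: 0.0237
gripper_force: 30.0
[0.54554158 0.19373767 0.16216478] [-1.79989409e+02 -3.13347736e-02 -9.01482421e+00] [ 0.25243574 -0.19827922 -0.61325995]
to start [0.01727855 0.00834214]
-6,11;-7,11;-8,11;-8,10;-9,9;-10,9;-10,8;-11,8;-11,6;-12,7;-12,5;-12,4
-13,4;-13,3;-12,2;-14,1;-13,0;-13,-1;-13,-1;-13,-2;-12,-4;-13,-3;-12,-5;-12,-6
-11,-6;-11,-7;-11,-8;-10,-8;-9,-9;-9,-10;-8,-10;-8,-11;-6,-11;-7,-12;-5,-12;-4,-12
-4,-13;-3,-13;-2,-12;-1,-14;0,-13;1,-13;1,-13;2,-13;4,-12;3,-13;5,-12;6,-12
6,-11;7,-11;8,-11;8,-10;9,-9;10,-9;10,-8;11,-8;11,-6;12,-7;12,-5;12,-4
13,-4;13,-3;12,-2;14,-1;13,0;13,1;13,1;13,2;12,4;13,3;12,5;12,6
11,6;11,7;11,8;10,8;9,9;9,10;8,10;8,11;6,11;7,12;5,12;4,12
4,13;3,13;2,12;1,14;0,13;-1,13;-1,13;-2,13;-4,12;-3,13;-5,12;-6,12
-6,11;-7,11;-8,11;-8,10;-9,9
```

View pics/c5.png

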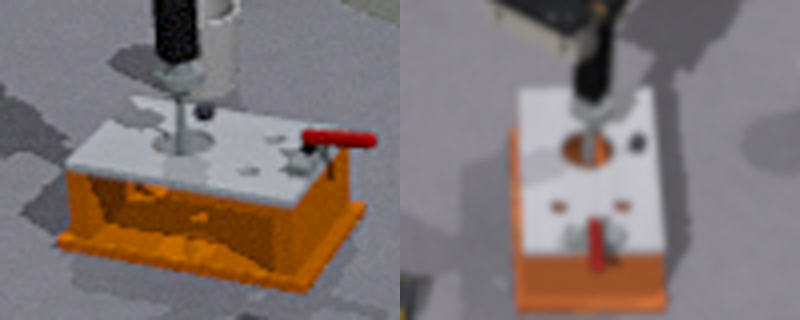

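The blade is in the hole, roughly centred, at side-crop (182,140) and scene-crop (588,150). Next I move out to the screw side.

```bash
python3 -m crank '[[[0.004,0.002,0],[0,0,0],-1],[[0.004,0.002,0],[0,0,0],-1],[[0.003,0.0015,0],[0,0,0],-1],[[0.002,0.001,0],[0,0,0],-1],[[0.0015,0.0007,0],[0,0,0],-1],[[0.0015,0.0007,0],[0,0,0],-1],[[0.0013,0.0004,0],[0,0,0],-1],[[0,0,0],[0,0,0],-1],[[0,0,0],[0,0,0],-1]]'
python3 -m crank '[[[-0.0006,0.0011,0],[0,0,0],-1],[[-0.0007,0.0011,0],[0,0,0],-1],[[-0.0008,0.0011,0],[0,0,0],-1],[[-0.0008,0.0010,0],[0,0,0],-1],[[-0.0009,0.0009,0],[0,0,0],-1],[[-0.0010,0.0009,0],[0,0,0],-1],[[-0.0010,0.0008,0],[0,0,0],-1],[[-0.0011,0.0008,0],[0,0,0],-1],[[-0.0011,0.0006,0],[0,0,0],-1],[[-0.0012,0.0007,0],[0,0,0],-1],[[-0.0012,0.0005,0],[0,0,0],-1],[[-0.0012,0.0004,0],[0,0,0],-1]]'
python3 - <<'E'
from plant import ctrl
import numpy as np
o=ctrl.get_obs();d=o["tool_pos"][:2]-[.545,.193];print(o["tool_pos"],np.hypot(*d),np.degrees(np.arctan2(d[1],d[0])),o["force"])
E
```

```text
clock: 9.3
tool_pos: [0.5622, 0.2019, 0.1616]
orientation: [180.0, 0.0, -9.0]
force: [-0.8, -0.5, -1.6]
opening: 0.0239
gripper_force: 30.0
clock: 10.5
tool_pos: [0.5508, 0.212, 0.1617]
orientation: [-180.0, -0.0, -9.0]
force: [0.5, -1.5, -1.4]
opening: 0.0237
gripper_force: 30.0
[0.55084192 0.21201073 0.16168097] 0.019888083448588743 72.91803420676642 [ 0.45284975 -1.48639929 -1.37901842]
```

```bash
python3 -m crank '[[[-0.0013,0.0006,0],[0,0,0],-1],[[-0.0013,0.0005,0],[0,0,0],-1],[[-0.0013,0.0003,0],[0,0,0],-1],[[-0.0014,0.0002,0],[0,0,0],-1],[[-0.0014,0.0001,0],[0,0,0],-1],[[-0.0014,-0.0001,0],[0,0,0],-1]]'
python3 -m crank '[[[-0.0014,-0.0001,0],[0,0,0],-1],[[-0.0014,-0.0002,0],[0,0,0],-1],[[-0.0013,-0.0003,0],[0,0,0],-1],[[-0.0014,-0.0003,0],[0,0,0],-1],[[-0.0013,-0.0005,0],[0,0,0],-1],[[-0.0013,-0.0006,0],[0,0,0],-1]]'
python3 - <<'E'
from plant import ctrl
import numpy as np
o=ctrl.get_obs();d=o["tool_pos"][:2]-[.545,.193];print(o["tool_pos"],np.hypot(*d),np.degrees(np.arctan2(d[1],d[0])),o["force"])
E
```

```text
clock: 11.1
tool_pos: [0.5428, 0.2135, 0.1617]
orientation: [-180.0, -0.0, -9.0]
force: [0.3, -2.7, -1.0]
opening: 0.0236
gripper_force: 30.0
clock: 11.7
tool_pos: [0.5349, 0.2118, 0.1619]
orientation: [-180.0, -0.0, -9.0]
force: [2.3, -1.1, -1.6]
opening: 0.0238
gripper_force: 30.0
[0.53486002 0.21175768 0.16185504] 0.021322985928223515 118.3946448394139 [ 2.27840324 -1.09214041 -1.62632574]
```

```bash
python3 -m crank '[[[-0.0011,-0.0007,0],[0,0,0],-1],[[-0.0011,-0.0008,0],[0,0,0],-1],[[-0.0011,-0.0008,0],[0,0,0],-1],[[-0.0010,-0.0009,0],[0,0,0],-1],[[-0.0009,-0.0010,0],[0,0,0],-1],[[-0.0009,-0.0010,0],[0,0,0],-1]]'
python3 -m crank '[[[-0.0008,-0.0011,0],[0,0,0],-1],[[-0.0008,-0.0011,0],[0,0,0],-1],[[-0.0007,-0.0012,0],[0,0,0],-1],[[-0.0007,-0.0012,0],[0,0,0],-1],[[-0.0005,-0.0012,0],[0,0,0],-1],[[-0.0004,-0.0013,0],[0,0,0],-1]]'
python3 - <<'E'
from plant import ctrl
import numpy as np
o=ctrl.get_obs();d=o["tool_pos"][:2]-[.545,.193];print(o["tool_pos"],np.hypot(*d),np.degrees(np.arctan2(d[1],d[0])),o["force"])
E
```

```text
clock: 12.3
tool_pos: [0.5287, 0.2065, 0.1617]
orientation: [-180.0, -0.0, -9.0]
force: [1.9, -0.7, -2.7]
opening: 0.0239
gripper_force: 30.0
clock: 12.9
tool_pos: [0.5246, 0.1991, 0.1617]
orientation: [-180.0, 0.0, -9.0]
force: [0.9, -0.2, -1.6]
opening: 0.0237
gripper_force: 30.0
[0.52462729 0.19914292 0.16165578] 0.021278696815904323 163.22052583842765 [ 0.86164989 -0.23621618 -1.60621775]
```

Run:
```python
from h import *
F=[]
for i in range(8):
    s,d=imaging.snapshot(("side","scene")[i%2]);F.append(ctrl.get_obs()["force"])
    cv2.imwrite(f"pics/k{i}.png",s)
F=np.array(F);print(F.mean(0),F.std(0))
s=cv2.imread("pics/k6.png");c=cv2.imread("pics/k7.png")
cv2.imwrite("pics/c6.png",np.hstack([cv2.resize(s[180:260,230:330],(400,320),interpolation=2),cv2.resize(c[160:240,305:405],(400,320),interpolation=2)]))
```

```text
[ 1.18882582  0.02137351 -1.67642887] [0.34423996 0.39194855 0.39897614]
```

View pics/c6.png

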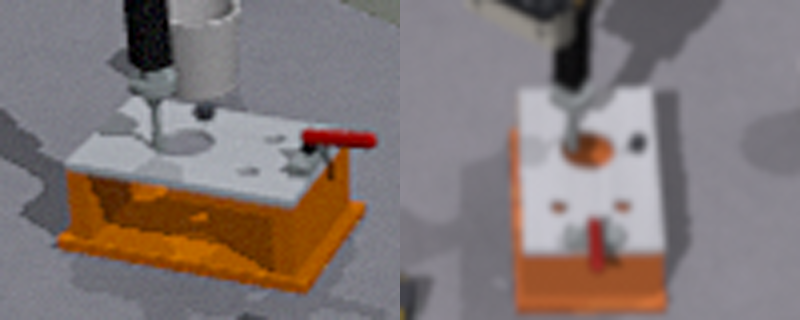

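The blade sits in the hole against the -x edge, at side-crop (156,135) and scene-crop (572,135), with a light contact force of 1.2 N. I carry on at this slightly larger radius.

```bash
python3 -m crank '[[[-0.0005,-0.0014,0],[0,0,0],-1],[[-0.0004,-0.0014,0],[0,0,0],-1],[[-0.0003,-0.0013,0],[0,0,0],-1],[[-0.0002,-0.0014,0],[0,0,0],-1],[[0,-0.0014,0],[0,0,0],-1],[[0.0001,-0.0014,0],[0,0,0],-1]]'
python3 -m crank '[[[0.0001,-0.0014,0],[0,0,0],-1],[[0.0002,-0.0014,0],[0,0,0],-1],[[0.0004,-0.0013,0],[0,0,0],-1],[[0.0004,-0.0013,0],[0,0,0],-1],[[0.0005,-0.0013,0],[0,0,0],-1],[[0.0006,-0.0012,0],[0,0,0],-1]]'
python3 - <<'E'
from plant import ctrl
import numpy as np
o=ctrl.get_obs();d=o["tool_pos"][:2]-[.545,.193];print(o["tool_pos"],np.hypot(*d),np.degrees(np.arctan2(d[1],d[0])),o["force"])
E
```

```text
clock: 13.9
tool_pos: [0.5234, 0.1908, 0.1617]
orientation: [-180.0, -0.0, -9.0]
force: [2.0, 0.1, -1.5]
opening: 0.0234
gripper_force: 30.0
clock: 14.5
tool_pos: [0.5257, 0.1831, 0.1617]
orientation: [-180.0, -0.0, -9.0]
force: [1.4, 3.1, -2.1]
opening: 0.024
gripper_force: 30.1
[0.52573941 0.18314212 0.16173481] 0.02163672918013059 -152.89588784980748 [ 1.379989    3.06994432 -2.12170131]
```

```bash
python3 -m crank '[[[0.0007,-0.0012,0],[0,0,0],-1],[[0.0008,-0.0012,0],[0,0,0],-1],[[0.0009,-0.0012,0],[0,0,0],-1],[[0.0009,-0.0011,0],[0,0,0],-1],[[0.0010,-0.0010,0],[0,0,0],-1],[[0.0011,-0.0010,0],[0,0,0],-1],[[0.0011,-0.0009,0],[0,0,0],-1],[[0.0012,-0.0008,0],[0,0,0],-1],[[0.0012,-0.0007,0],[0,0,0],-1],[[0.0013,-0.0006,0],[0,0,0],-1],[[0.0013,-0.0005,0],[0,0,0],-1],[[0.0013,-0.0004,0],[0,0,0],-1]]'
python3 -m crank '[[[0.0014,-0.0004,0],[0,0,0],-1],[[0.0014,-0.0003,0],[0,0,0],-1],[[0.0013,-0.0002,0],[0,0,0],-1],[[0.0014,-0.0001,0],[0,0,0],-1],[[0.0014,0,0],[0,0,0],-1],[[0.0014,0.0001,0],[0,0,0],-1]]'
python3 - <<'E'
from plant import ctrl
import numpy as np
o=ctrl.get_obs();d=o["tool_pos"][:2]-[.545,.193];print(o["tool_pos"],np.hypot(*d),np.degrees(np.arctan2(d[1],d[0])),o["force"])
E
```

```text
clock: 15.7
tool_pos: [0.5384, 0.1723, 0.1616]
orientation: [180.0, 0.0, -9.0]
force: [-0.6, 3.5, -1.5]
opening: 0.0232
gripper_force: 30.1
clock: 16.3
tool_pos: [0.5465, 0.1712, 0.1615]
orientation: [180.0, 0.0, -9.0]
force: [-0.9, 2.0, -2.1]
opening: 0.0237
gripper_force: 30.1
[0.54653302 0.17120428 0.16147392] 0.02184956192739699 -85.97666766076955 [-0.93027156  2.04200558 -2.12482942]
```

```bash
python3 -m crank '[[[0.0013,0.0002,0],[0,0,0],-1],[[0.0014,0.0003,0],[0,0,0],-1],[[0.0014,0.0004,0],[0,0,0],-1],[[0.0014,0.0005,0],[0,0,0],-1],[[0.0014,0.0006,0],[0,0,0],-1],[[0.0013,0.0008,0],[0,0,0],-1]]'
python3 -m crank '[[[0.0012,0.0007,0],[0,0,0],-1],[[0.0011,0.0008,0],[0,0,0],-1],[[0.0011,0.0008,0],[0,0,0],-1],[[0.0010,0.0009,0],[0,0,0],-1],[[0.0010,0.0010,0],[0,0,0],-1],[[0.0009,0.0010,0],[0,0,0],-1],[[0.0009,0.0011,0],[0,0,0],-1],[[0.0008,0.0012,0],[0,0,0],-1],[[0.0007,0.0012,0],[0,0,0],-1],[[0.0006,0.0012,0],[0,0,0],-1],[[0.0005,0.0013,0],[0,0,0],-1],[[0.0005,0.0013,0],[0,0,0],-1]]'
python3 - <<'E'
from plant import ctrl
import numpy as np
o=ctrl.get_obs();d=o["tool_pos"][:2]-[.545,.193];print(o["tool_pos"],np.hypot(*d),np.degrees(np.arctan2(d[1],d[0])),o["force"])
E
```

```text
clock: 16.9
tool_pos: [0.5548, 0.1741, 0.1615]
orientation: [180.0, 0.0, -9.0]
force: [-1.0, 0.3, -1.4]
opening: 0.024
gripper_force: 30.0
clock: 18.1
tool_pos: [0.5652, 0.1869, 0.1617]
orientation: [180.0, 0.0, -9.0]
force: [-1.4, -0.4, -0.8]
opening: 0.0237
gripper_force: 29.9
[0.5652298  0.18687232 0.1616702 ] 0.021137487767362198 -16.851744999092226 [-1.39674977 -0.3785737  -0.75261982]
```

```bash
python3 -m crank '[[[0.0004,0.0014,0],[0,0,0],-1],[[0.0003,0.0014,0],[0,0,0],-1],[[0.0002,0.0014,0],[0,0,0],-1],[[0.0001,0.0014,0],[0,0,0],-1],[[0,0.0014,0],[0,0,0],-1],[[-0.0001,0.0014,0],[0,0,0],-1],[[-0.0002,0.0014,0],[0,0,0],-1],[[-0.0003,0.0013,0],[0,0,0],-1],[[-0.0004,0.0013,0],[0,0,0],-1],[[-0.0004,0.0013,0],[0,0,0],-1],[[-0.0006,0.0012,0],[0,0,0],-1],[[-0.0006,0.0012,0],[0,0,0],-1]]'
python3 -m crank '[[[-0.0006,0.0012,0],[0,0,0],-1],[[-0.0007,0.0012,0],[0,0,0],-1],[[-0.0008,0.0011,0],[0,0,0],-1],[[-0.0008,0.0010,0],[0,0,0],-1]]'
python3 - <<'E'
from plant import ctrl
import numpy as np
o=ctrl.get_obs();d=o["tool_pos"][:2]-[.545,.193];print(o["tool_pos"],np.hypot(*d),np.degrees(np.arctan2(d[1],d[0])),o["force"])
E
```

```text
clock: 19.3
tool_pos: [0.5634, 0.2029, 0.1616]
orientation: [180.0, 0.0, -9.0]
force: [-1.8, -2.0, -0.9]
opening: 0.0233
gripper_force: 29.9
clock: 19.7
tool_pos: [0.5607, 0.2073, 0.1617]
orientation: [180.0, -0.0, -9.0]
force: [-0.4, -3.1, -2.3]
opening: 0.0236
gripper_force: 29.9
[0.56068121 0.20732322 0.16166763] 0.021238050717475112 42.40857823946237 [-0.4016556  -3.05113974 -2.28121988]
```

The circle is closed, with inward contact force at every reading. Next I go to the centre, lift out and head back to the stand.

```bash
python3 -m crank '[[[-0.005,-0.0045,0],[0,0,0],-1],[[-0.006,-0.005,0],[0,0,0],-1],[[-0.0047,-0.0048,0],[0,0,0],-1],[[0,0,0],[0,0,0],-1],[[0,0,0.015],[0,0,0],-1],[[0,0,0.03],[0,0,0],-1],[[0,0,0.035],[0,0,0],-1],[[0,0,0.035],[0,0,0],-1],[[0,0,0.024],[0,0,0],-1],[[-0.004,-0.02,0],[0,0,0],-1],[[-0.007,-0.035,0],[0,0,0],-1],[[-0.009,-0.043,0],[0,0,0],-1]]'
python3 -m crank '[[[-0.009,-0.043,0],[0,0,0],-1],[[-0.009,-0.043,0],[0,0,0],-1],[[-0.009,-0.043,0],[0,0,0],-1],[[-0.009,-0.043,0],[0,0,0],-1],[[-0.009,-0.043,0],[0,0,0],-1],[[-0.009,-0.043,0],[0,0,0],-1],[[-0.009,-0.035,0],[0,0,0],-1],[[-0.006,-0.025,0],[0,0,0],-1],[[-0.0037,-0.018,0],[0,0,0],-1],[[0,0,0],[0,0,0],-1],[[0,0,0],[0,0,0],-1]]'
```

```text
clock: 20.9
tool_pos: [0.5244, 0.0945, 0.2997]
orientation: [180.0, 0.0, -8.9]
force: [0.3, -0.3, -1.4]
opening: 0.0236
gripper_force: 30.0
clock: 22.0
tool_pos: [0.4517, -0.2412, 0.3001]
orientation: [-180.0, 0.0, -9.1]
force: [0.0, 0.6, -1.7]
opening: 0.0238
gripper_force: 30.0
```

```bash
python3 -m crank '[[[0.0006,-0.0067,0],[0,0,0],-1],[[0,0,0],[0,0,0],-1],[[0,0,0],[0,0,0],-1]]'
python3 - <<'E'
from h import *
T=ctrl.get_obs()["tool_pos"];print(T)
for n in("side","scene"):
    k=imaging.camera_model(n);s,d=imaging.snapshot(n);P=cloud(d,k);cv2.imwrite(f"pics/{n}7.png",s)
    M=(np.hypot(P[...,0]-T[0],P[...,1]-T[1])<.03)&(P[...,2]>.17)&(P[...,2]<.4)
    for lo,hi in((.192,.216),(.20,.243),(.275,.30)):
        q=P[M&(P[...,2]>lo)&(P[...,2]<hi)]
        if len(q):print(n,lo,len(q),(q.mean(0)-T).round(4),"low",P[M][:,2].min().round(4))
E
```

```text
clock: 22.3
tool_pos: [0.4531, -0.2472, 0.3006]
orientation: [-180.0, 0.0, -9.0]
force: [-0.0, 0.3, -1.2]
opening: 0.0234
gripper_force: 30.0
[ 0.45307606 -0.24720719  0.30057349]
side 0.192 47 [-0.0038  0.0004 -0.096 ] low 0.1915
side 0.2 74 [-0.0033  0.0006 -0.0815] low 0.1915
side 0.275 189 [-0.0069 -0.0046 -0.013 ] low 0.1915
scene 0.192 21 [ 0.0016 -0.001  -0.0947] low 0.1921
scene 0.2 28 [ 0.0022 -0.0008 -0.0867] low 0.1921
scene 0.275 73 [ 0.0055 -0.0065 -0.0124] low 0.1921
```

```bash
python3 -m crank '[[[-0.0008,-0.0007,-0.02],[0,0,0],-1],[[0,0,-0.035],[0,0,0],-1],[[0,0,-0.025],[0,0,0],-1],[[0,0,-0.01],[0,0,0],-1],[[0,0,-0.008],[0,0,0],-1],[[0,0,-0.008],[0,0,0],-1],[[0,0,-0.008],[0,0,0],-1],[[0,0,0],[0,0,0],-1]]'
python3 -m crank '[[[0,0,-0.01],[0,0,0],-1],[[0,0,-0.01],[0,0,0],-1],[[0,0,-0.01],[0,0,0],-1],[[0,0,0],[0,0,0],-1]]'
python3 - <<'E'
from h import *
T=ctrl.get_obs()["tool_pos"];print(T)
F=[]
for i in range(4):
  n=("side","scene")[i%2];k=imaging.camera_model(n);s,d=imaging.snapshot(n);F.append(ctrl.get_obs()["force"])
  P=cloud(d,k)
  M=np.hypot(P[...,0]-T[0],P[...,1]-T[1])<.03
  q=P[M&(abs(P[...,2]-T[2]+.0446-.004)<.004)]
  print(n,len(q),(q.mean(0)-T).round(4))
print(np.mean(F,0))
E
```

```text
clock: 23.2
tool_pos: [0.4518, -0.2481, 0.1861]
orientation: [-180.0, 0.0, -9.0]
force: [-0.7, -0.4, -1.4]
opening: 0.0238
gripper_force: 30.0
clock: 23.6
tool_pos: [0.4509, -0.248, 0.1548]
orientation: [-180.0, 0.2, -9.0]
force: [1.1, -0.1, -2.5]
opening: 0.0237
gripper_force: 30.0
[ 0.45092445 -0.24797107  0.15480701]
side 102 [-0.0069 -0.0036 -0.0394]
scene 36 [ 0.0049 -0.0065 -0.0396]
side 71 [-0.0065 -0.0059 -0.0392]
scene 33 [ 0.0071 -0.0062 -0.0398]
[-0.08050654 -0.25540653 -1.46783798]
```

```bash
python3 -m crank '[[[0.0012,0,-0.006],[0,0,0],-1],[[0,0,-0.006],[0,0,0],-1],[[0,0,-0.006],[0,0,0],-1],[[0,0,-0.004],[0,0,0],-1],[[0,0,-0.002],[0,0,0],-1],[[0,0,0],[0,0,0],-1]]'
python3 -m crank '[[[0,0,-0.0008],[0,0,0],-1],[[0,0,0],[0,0,0],-1],[[0,0,0],[0,0,0],-1]]'
```

```text
clock: 24.4
tool_pos: [0.4531, -0.2483, 0.1323]
orientation: [180.0, 0.0, -9.0]
force: [-0.7, -0.5, -1.3]
opening: 0.0234
gripper_force: 30.0
clock: 24.7
tool_pos: [0.4534, -0.2483, 0.132]
orientation: [180.0, -0.0, -9.0]
force: [-0.8, -0.9, -1.4]
opening: 0.0239
gripper_force: 30.0
```

```bash
python3 -m crank '[[[-0.0006,0,-0.001],[0,0,0],-1],[[0,0,-0.0008],[0,0,0],-1],[[0,0,0],[0,0,0],-1],[[0,0,0],[0,0,0],-1]]'
python3 -m crank '[[[0,0,-0.0006],[0,0,0],-1],[[0,0,0],[0,0,0],-1],[[0,0,0],[0,0,0],-1]]'
```

```text
clock: 25.1
tool_pos: [0.4527, -0.2483, 0.1301]
orientation: [180.0, 0.0, -9.0]
force: [-0.4, 0.6, -1.2]
opening: 0.024
gripper_force: 30.0
clock: 25.4
tool_pos: [0.4529, -0.2484, 0.1298]
orientation: [180.0, -0.0, -9.0]
force: [-1.3, 1.0, 1.6]
opening: 0.0239
gripper_force: 30.0
```

Force z has turned positive, so the collar is on the plate. I press a hair more to seat it, then open.

```bash
python3 -m crank '[[[0,0,-0.0004],[0,0,0],-1],[[0,0,0],[0,0,0],-1],[[0,0,0],[0,0,0],-0.3],[[0,0,0],[0,0,0],-0.1],[[0,0,0],[0,0,0],0.2],[[0,0,0],[0,0,0],0.5],[[0,0,0],[0,0,0],1],[[0,0,0],[0,0,0],1],[[0,0,0],[0,0,0],1],[[0,0,0],[0,0,0],1],[[0,0,0],[0,0,0],1],[[0,0,0],[0,0,0],1]]'
```

```text
clock: 26.6
tool_pos: [0.4527, -0.2483, 0.1291]
orientation: [180.0, -0.0, -9.0]
force: [0.2, 0.8, 0.5]
opening: 0.087
gripper_force: 0.0
```

```bash
python3 -m crank '[[[0,0,0.015],[0,0,0],1],[[0,0,0.03],[0,0,0],1],[[0,0,0.04],[0,0,0],1],[[0,0,0.04],[0,0,0],1],[[-0.008,0.006,0.04],[0,0,0],1],[[-0.012,0.01,0.04],[0,0,0],1],[[-0.012,0.01,0.04],[0,0,0],1],[[-0.01,0.006,0.04],[0,0,0],1],[[0,0,0],[0,0,0],1],[[0,0,0],[0,0,0],1]]'
python3 - <<'E'
from h import *
m=imaging.camera_model("wrist");p,d=imaging.snapshot("wrist");P=cloud(d,m)
def f(c,h,r=.035):
    M=((abs(P[...,2]-h)<.006)&(np.hypot(P[...,0]-c[0],P[...,1]-c[1])<r)).astype(np.uint8)
    k=max(cv2.findContours(M,cv2.RETR_EXTERNAL,cv2.CHAIN_APPROX_NONE)[0],key=cv2.contourArea)
    print(np.median(P[...,2][M>0]),cv2.minAreaRect((ray(k[:,0],m,h)[:,:2]*1000).astype(np.float32)))
f((.452,-.248),.181);f((.489,-.156),.153)
for n in("side","scene"):
    k=imaging.camera_model(n);s,d=imaging.snapshot(n);Q=cloud(d,k);M=np.hypot(Q[...,0]-.452,Q[...,1]+.248)<.03
    for lo,hi in((.087,.092),(.11,.125),(.16,.175)):
        q=Q[M&(Q[...,2]>lo)&(Q[...,2]<hi)];print(n,lo,len(q),q.mean(0).round(4))
    a=cv2.imread(f"pics/{n}0.png");d0=np.load(f"pics/{n}0.npy");Q0=cloud(d0,k);M=np.hypot(Q0[...,0]-.452,Q0[...,1]+.248)<.03
    for lo,hi in((.087,.092),(.11,.125),(.16,.175)):
        q=Q0[M&(Q0[...,2]>lo)&(Q0[...,2]<hi)];print(" before",lo,len(q),q.mean(0).round(4))
E
```

```text
clock: 27.6
tool_pos: [0.4109, -0.2161, 0.415]
orientation: [-180.0, -0.2, -9.0]
force: [0.2, 0.2, 0.0]
opening: 0.0879
gripper_force: 0.0
0.18068352989823377 ((451.77154541015625, -246.91232299804688), (22.2834415435791, 23.019397735595703), 81.49105072021484)
0.15253645248043238 ((489.2159729003906, -155.3227081298828), (27.087434768676758, 27.567276000976562), 78.83828735351562)
side 0.087 71 [ 0.4461 -0.2506  0.0902]
side 0.11 87 [ 0.4452 -0.2522  0.1176]
side 0.16 98 [ 0.4454 -0.2521  0.1678]
 before 0.087 61 [ 0.4468 -0.2518  0.0901]
 before 0.11 97 [ 0.4461 -0.2523  0.1181]
 before 0.16 100 [ 0.4462 -0.253   0.1676]
scene 0.087 48 [ 0.4588 -0.2523  0.0889]
scene 0.11 30 [ 0.4585 -0.2545  0.1173]
scene 0.16 39 [ 0.459  -0.2537  0.1685]
 before 0.087 46 [ 0.4573 -0.2535  0.0894]
 before 0.11 28 [ 0.4587 -0.2549  0.1169]
 before 0.16 36 [ 0.4581 -0.2542  0.1672]
```

The tool is upright in its hole with the collar seated, top at 0.181 m as before, and the nut driver is unmoved.

```bash
python3 -c "
from plant import close_job
print(close_job())"
```

```text
the job is handed in; nothing more can be done
None
```

I ran the deburrer once anticlockwise round the big hole, from the screw head to about 15° past it, with light outward pressure at every reading. It is back upright in its stand hole, collar seated and released; the nut driver is unmoved, and I handed the job in at about 28 s.

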